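# Spent nine-volt cell through the spring gate

## Task

Push the spent nine-volt cell that lies on the white-topped ledge through the little self-closing chrome gate so that it drops into the grey collection tub behind it: one finger pushes the gate open and keeps it open while the other finger pushes the cell through the gateway and over the edge. Do not use the cell to shove the gate, do not let the gate swing back onto it, and do not pick the cell up or pinch it; slide it along gently. Finish with the gate swung fully shut and everything else on the bench and ledge left where it is.

Things in the scene. Friction and masses are not known exactly. Their poses are not given: they have to be found in the camera images.
- stand: Fixed stand: white-topped plywood ledge, grey tub behind it. Origin at bench level in the gate line, midway between the gate posts; x points through the gate (ledge to tub), y left to the hinge post, z up. Ledge: flat top 60 mm above the bench, x -190 to +4 mm, y -150 to +150; at x = +4 it ends in a sheer drop.
- tub_floor (a point): Centre of the tub's inner floor, at stand x = 77 mm, y = 0. The open-topped tub measures inside stand x +4 to +150 mm, y -116 to +116 mm; floor 4 mm and rim 45 mm above the bench (rim 15 mm lower than the ledge top).
- gateway (a point): Point on the ledge top (60 mm above the bench) in the gate line, midway between the gate posts; axes as the stand's. Two chrome posts 14 mm square at stand x = -3, y = +-68 mm reach 66 mm above the ledge, 122 mm clear between them; chrome rails, 50 mm high, run at x = -3 from each post outward to y = +-148 mm.
- gate (a joint): Angle of the chrome gate leaf (rad): 0 shut, grows as its free edge swings away from the ledge, out over the tub (positive turn about z), stop at 1.6. A hinge spring always shuts it: 0.09 N m when shut, rising by 0.06 N m per rad; there is no lock or click to overcome.
- gate_hinge (a point): Point on the gate's vertical hinge axis (stand x = 0, y = +60 mm), 27 mm above the ledge. The leaf is an upright plate 5 mm thick (8 mm at its rims), 118 mm long from the axis to the free edge, from 5 to 50 mm above the ledge, open above (no lintel: fingers may come from above). Shut, it spans stand y +60 to -58 mm.
- gate_edge (a point): Point on the gate near its free edge, 115 mm from the hinge axis, 27 mm above the ledge; moves with the gate.
- cell_mid (a point): Centre of the spent nine-volt cell: metal-cased block 46 (its x) x 26.5 (y) x 17.5 (z) mm, about 45 g, two small studs (2.5 mm) on its +x end. It lies flat on the ledge, studs roughly towards the gate, centre 80 to 110 mm before the gate line, in line with the gateway, turned up to 0.3 rad from the stand's x. Centre 8.75 mm above the ledge top.
- socket: Bystander: white ceramic bulb socket, 48 mm across, 40 mm high, standing on the ledge to the left of the gate lane. Origin at the centre of its underside.
- screwdriver: Bystander: small steel screwdriver, 130 mm long, lying on the ledge to the right of the gate lane. Origin at its underside, about midway along.
- alarm: Bystander: mustard plastic smoke alarm, a disc 108 mm across and 36 mm high, on the bench. Origin at the centre of its underside.
- spare: Bystander: a new nine-volt cell standing upright on the bench (not on the ledge), 17.5 x 26.5 x 46 mm. Origin at the centre of its underside.
- carton: Bystander: bulb carton 62 x 62 x 95 mm on the bench. Origin at the centre of its underside.
- tester: Bystander: black hand-held battery tester 130 x 72 x 32 mm lying on the bench. Origin at the centre of its underside.
Not all that is in view belongs to the job. What is shaped like the part that bears cell_mid but orange or yellow is not meant.

How it is judged:
On the way:
1. the cell slides through the gateway (its centre within 15 mm before the gate line to the ledge's edge, still on the ledge) while a finger holds the gate at least 0.5 rad open (value of joint gate above 0.5 rad and contact force between the fingers and gate above 0.3 N and x of cell_mid in the frame of stand between -0.015 and 0.006 m and z of cell_mid in the frame of stand above 0.062 m), for 0.05 s.
At the end, for the whole second after the job is handed in: The cell lies at rest inside the tub (centre within the tub's walls and under its rim), the gate is shut to within 0.06 rad, and every bystander is within 20 mm of where it began (x of cell_mid in the frame of stand between 0.004 and 0.15 m and y of cell_mid in the frame of stand between -0.116 and 0.116 m and z of cell_mid in the frame of stand below 0.045 m and linear speed of cell below 0.02 m/s and value of joint gate below 0.06 rad and distance of each of socket, screwdriver, alarm, spare, carton, tester from where it was at the start of the episode below 0.02 m); the robot touches nothing.
It fails at once if the cell is lifted: its centre rises more than 12 mm above where it is while lying on the ledge (height (world z) of cell_mid above 0.081 m).
It fails at once if the cell is squeezed or struck: fingers press on it with more than 12 N (contact force between the fingers and cell above 12 N).
It fails at once if the gate bears on the cell, or the cell on the gate, with more than 1 N (contact force between cell and gate above 1 N).
It fails at once if a bystander is shoved by more than 20 mm (distance of any of socket, screwdriver, alarm, spare, carton, tester from where it was at the start of the episode above 0.02 m).
It also fails if it takes over 38 s, if anything falls off the work surface, if the arm or the gripper's body presses on something with over 40 N, if the wrist force passes 120 N, or if a joint passes its speed limit or range.

## Robot

A 7-joint arm with a two-finger parallel gripper is mounted at the origin on the work surface. World frame = base frame: x ahead of the robot, y to its left, z up, the work surface at z = 0. Lengths are in m, angles in rad, forces in N, time in s.
With the tool pointing down it reaches from about 0.4 to 0.85 m from the base axis. Payload 10.4 kg.
Tool frame: the origin (TCP) lies at the centre of the arm's flange, where the gripper is bolted on; the fingertips stand 182 mm ahead of it and the grasp point (between the pads) lies 164 mm ahead of it; z points along the fingers, y is the line along which they close (so a half turn about z gives the same grasp; the last joint's range is limited). The gripper opens to 87 mm and grips with 3 to 60 N. Pads are 19 mm wide; open, the fingers measure 117 mm over their backs; the gripper's body (75 mm by 190 mm) begins 51 mm behind the grasp point.
Start: joints at [-1.314, 0.332, -0.065, 1.46, 0.022, 1.35, -0.088], TCP at [0.173, 0.601, 0.405] pointing down, gripper open.
Joint ranges: [-2.6, 2.6], [-0.5, 2.12], [-1.47, 1.34], [0.16, 2.42], [-1.27, 4.41], [0.06, 2.06], [-2.6, 2.6]. Speed limits (rad/s): [2.22, 2.22, 2.79, 2.79, 3.14, 3.14, 3.14].

## Interface

Orientations are given as a unit quaternion [x, y, z, w].
In Python, from bench import r, eyes, job gives the robot as it stands. The module is installed in compiled form; this text tells all that it offers.
- The arm moves only by the shell command python3 -m inch 'ROWS' [OPENING] [FORCE]. ROWS is JSON, a list of rows, each a list of 6 numbers: the shift along the tool's x, y, z normalised to -1 to 1, where 1 is 4 cm, then the turn, a rotation vector about the tool's x, y, z normalised to -1 to 1, where 1 is 0.12 rad. In form: [[x, y, z, wx, wy, wz], ...]. A call has exactly 5 rows; each row shifts and turns the commanded pose from where the row before left it, along the tool's axes as they then stand; what a row does not reach is not made up. A row lasts 1/12 s, in which the tool goes at most 41.7 mm and 7.16 degrees, less where a joint would pass 70% of its speed; a pose out of reach is approached as far as the arm can. A call with a number of a shift or a turn outside -1 to 1 is refused whole. A call with a gripper value outside its range is refused whole. OPENING is the gripper command: -1 is shut, 1 is fully open, values between are in proportion, set as the call begins (- or left out, the last holds). The fingers move at their own pace and stop on an object; FORCE is the grip in N (left out, the last holds). Time passes only in rows, so rows that do not move let the fingers close, or fill a call up. It gives the time, the measured TCP pose, the force, the opening and the grip force at its end, in the units of the state.
- r.read_state(): the state, without advancing time (a new reading comes with each control period).
- eyes.camera(name): name is "scene" or "top"; returns a dict with "pixels" (420x560x3 uint8, red, green, blue), "fx", "fy", "cx", "cy" (pixels), "D" ([k1, k2, p1, p2, k3] as OpenCV has them; the pictures are not rectified), "extrinsics" (4x4, takes a point from camera to world coordinates). Camera axes: x right, y down, z forward; pixel columns grow to the right and rows downward; lengths in m; the calibration is good to about 2 mm. A picture is of the moment at which its call begins. There is no depth.
- job.close_job(): hands the job in; it is judged then, once.
The state is a dict: "time": time; "joint_positions": joint angles; "joint_vel": joint speeds; "joint_torque": joint torques, N m; "ee_pos": TCP position; "eef_rot": TCP orientation; "ft_force": force on the tool from outside, world axes, zero at the start; "torque": the same for the moment, N m; "width": finger opening in m; "grip_force": force on a finger pad.
Only numpy, scipy, OpenCV 4.12 (cv2) and the standard library are available. Lean on these libraries where they do the work, as an engineer would, in place of code of your own. Each camera call takes 0.05 s, during which the arm holds its last target. There are 200 camera calls.

## Working session

There is one attempt and no reset: what is moved stays moved. The work goes in short steps, Python scripts to look and compute and a shell command to move; the robot and the scene stay as the last step left them, time stands still between calls to the robot, and variables do not carry over. Pictures are saved under pics/ and viewed, at most 10 in all, crops included, and the job is handed in when it is done.

```bash
mkdir -p pics
python3 - <<'E'
from bench import r,eyes
import cv2,json
for n in("scene","top"):
    c=eyes.camera(n); cv2.imwrite(f"pics/{n}0.png",c["pixels"][:,:,::-1])
    print(n,c["fx"],c["fy"],c["cx"],c["cy"],c["D"],c["extrinsics"])
s=r.read_state();print(s)
E
```

```text
scene 436.9998433652833 436.9998433652833 285.3282764273536 215.26105968046363 [-0.05458518  0.          0.          0.          0.        ] [[-0.62407275  0.49122123 -0.60764702  1.17344832]
 [ 0.78109407  0.41272306 -0.46856346  0.47816076]
 [ 0.02062162 -0.76704718 -0.64125921  0.78496124]
 [ 0.          0.          0.          1.        ]]
top 442.4549973743914 442.4549973743914 279.67626479423575 209.80395617756892 [-0.12053011  0.          0.          0.          0.        ] [[-0.10508894 -0.97092202  0.21509705  0.29433343]
 [-0.99445626  0.10338661 -0.01918215  0.00772438]
 [-0.00361378 -0.21592044 -0.97640427  1.20286675]
 [ 0.          0.          0.          1.        ]]
{'time': 0.1, 'joint_positions': array([-1.31361087,  0.33279553, -0.06467891,  1.46087366,  0.02158861,
        1.34990532, -0.08850235]), 'joint_vel': array([ 1.57685334e-04,  3.65161680e-05,  6.09592231e-05, -1.61489134e-03,
        1.83738930e-04,  8.03438260e-04,  8.63351905e-04]), 'joint_torque': array([ 1.96576540e-03, -6.24544644e+01,  2.49669340e-02, -3.90709949e+01,
       -6.13515917e-02,  3.66851350e-02,  5.36771438e-05]), 'ee_pos': array([0.17256257, 0.60057851, 0.40403371]), 'eef_rot': array([ 1.39439453e-01,  9.90230390e-01, -6.40508723e-04, -6.23247340e-05]), 'ft_force': array([ 0.29699093,  0.50710003, -0.48072616]), 'torque': array([ 8.93158597e-05, -4.56508075e-02,  1.79740518e-02]), 'grip_force': 0.0, 'width': 0.08715842628939639}
```

View pics/scene0.png

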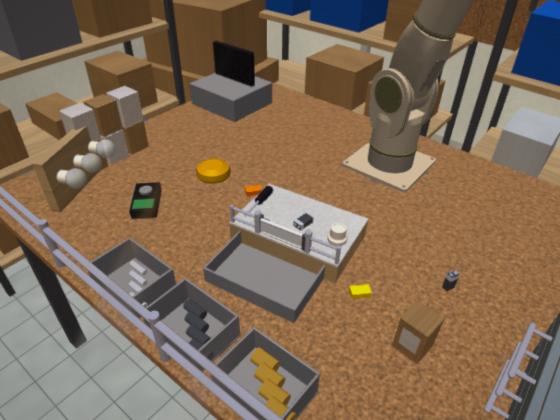

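View pics/top0.png

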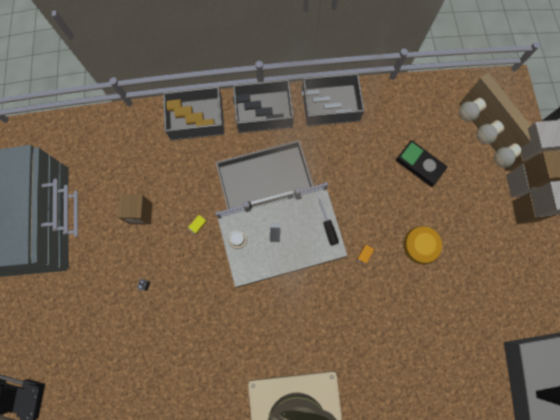

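The top view shows the ledge in the middle (around 280,240), the tub above it at (265,180), the gate at about (272,198), the cell at (275,235), the socket at (237,240) and the screwdriver at (330,225). I'll enlarge both views next.

Run:
```python
import cv2
a=cv2.imread("pics/top0.png")[138:288,205:355]; b=cv2.imread("pics/scene0.png")[170:320,200:375]
cv2.imwrite("pics/topc.png",cv2.resize(a,(600,600),interpolation=cv2.INTER_CUBIC))
cv2.imwrite("pics/scc.png",cv2.resize(b,(700,600),interpolation=cv2.INTER_CUBIC))
```

```text
(no output)
```

View pics/topc.png

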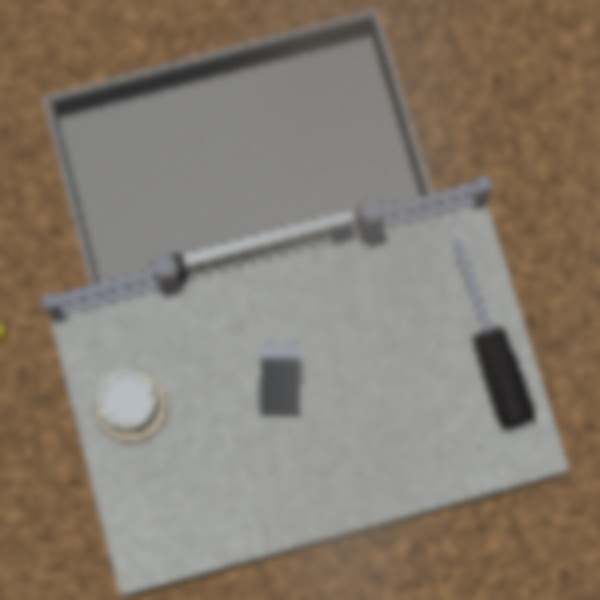

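View pics/scc.png

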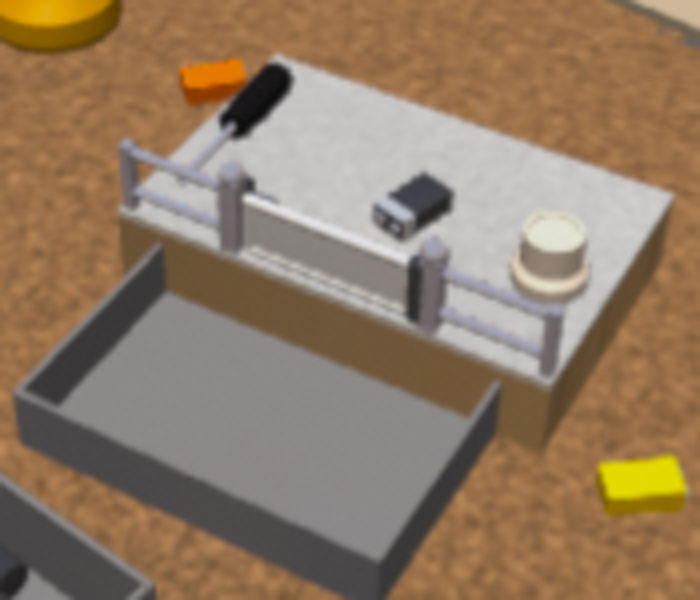

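Top crop: ledge back corners are at (120,594) and (568,468), and the cell spans (262,344) to (300,416). The gate runs (185,262)–(355,215), hinge on the left. Scene crop: ledge corners are at (277,57), (673,197), (548,380) and (122,212).

```bash
cat > h.py <<'E'
import numpy as np,cv2
from scipy.optimize import least_squares
from bench import r,eyes
cams={}
def cam(n):
    if n not in cams: cams[n]=eyes.camera(n)
    return cams[n]
def proj(n,P):
    c=cam(n);T=np.linalg.inv(c["extrinsics"])
    K=np.array([[c["fx"],0,c["cx"]],[0,c["fy"],c["cy"]],[0,0,1.]])
    return cv2.projectPoints(np.atleast_2d(P).astype(float),cv2.Rodrigues(T[:3,:3])[0],T[:3,3],K,c["D"])[0][:,0]
def back(n,uv,z):
    c=cam(n);K=np.array([[c["fx"],0,c["cx"]],[0,c["fy"],c["cy"]],[0,0,1.]])
    u=cv2.undistortPoints(np.array([[uv]],float),K,c["D"])[0,0]
    E=c["extrinsics"];d=E[:3,:3]@[u[0],u[1],1];return E[:3,3]+d*(z-E[2,3])/d[2]
tc=lambda u,v:(205+u/4-.375,138+v/4-.375)
sc=lambda u,v:(200+u/4-.375,170+v/4-.375)
E
python3 - <<'E'
from h import *
obs=[("top",(-.19,.15,.06),tc(120,594)),("top",(-.19,-.15,.06),tc(568,468)),
("scene",(-.19,-.15,.06),sc(277,57)),("scene",(-.19,.15,.06),sc(673,197)),("scene",(.004,.15,.06),sc(548,380)),("scene",(.004,-.15,.06),sc(122,212))]
def w(p,q): c,s=np.cos(p[2]),np.sin(p[2]);return [p[0]+c*q[0]-s*q[1],p[1]+s*q[0]+c*q[1],q[2]]
f=lambda p:np.concatenate([proj(n,w(p,q))[0]-o for n,q,o in obs])
s=least_squares(f,[.55,0,.2]);p=s.x;print(p,s.fun.round(1))
def st(P): c,s=np.cos(p[2]),np.sin(p[2]);d=np.array(P[:2])-p[:2];return (np.array([c*d[0]+s*d[1],-s*d[0]+c*d[1]])*1e3).round(1)
t=.0775
for u,v in[(264,344),(300,344),(299,416),(260,415),(280.5,380)]:print("cell top",st(back("top",tc(u,v),t)),back("top",tc(u,v),t))
for u,v in[(415,195),(418,175),(453,187)]:print("cell scene",st(back("scene",sc(u,v),t)))
print("sock",st(back("top",tc(127,398),.1)),"drv",[st(back("top",tc(*q),.07)) for q in[(460,240),(490,330),(520,425),(475,335)]])
E
```

```text
[0.57098158 0.00348048 0.1626152 ] [ 0.1 -0.   0.2  0.5 -0.3 -0.3  0.3 -0.3  0.9  1.3 -1.1 -0.5]
cell top [-60.4  19.3] [0.50830052 0.01275532 0.0775    ]
cell top [-66.5  -3.2] [ 0.5058391  -0.01040355  0.0775    ]
cell top [-111.7    9.9] [ 0.45917443 -0.00482838  0.0775    ]
cell top [-104.4   33.9] [0.46245616 0.01998675 0.0775    ]
cell top [-86.   15.2] [0.48370442 0.00456547 0.0775    ]
cell scene [-86.4  14.2]
cell scene [-104.8    6.7]
cell scene [-105.6   31.2]
sock [-75.1 112.3] drv [array([ -25.9, -123.8]), array([ -89.2, -125.6]), array([-154.3, -126.4]), array([ -89.7, -115.1])]
```

```bash
cat >> h.py <<'E'
from scipy.spatial.transform import Rotation as R
S=np.array([.571,.0035]);A=.1626
def go(x,y,tz,phi=.15):
    "hand centre in stand mm, tip height (m), tool-y yaw in stand -> deltas in units"
    s=r.read_state();Rt=R.from_quat(s["eef_rot"]);c,n=np.cos(A),np.sin(A)
    ty=Rt.apply([0,1,0]);yaw=np.arctan2(ty[1],ty[0])-A
    e=s["ee_pos"];d=e[:2]-S
    print("t %.2f now x %.1f y %.1f tipz %.4f yaw %.3f tilt %s w %.3f F %s"%(s["time"],*(np.array([c*d[0]+n*d[1],-n*d[0]+c*d[1]])*1e3),e[2]-.182,yaw,Rt.apply([0,0,1])[:2].round(3),s["width"],s["ft_force"].round(1)))
    g=np.array([S[0]+(c*x-n*y)/1e3,S[1]+(n*x+c*y)/1e3,tz+.182])
    print(" units",(Rt.inv().apply(g-e)/.04).round(2),"turn z %.2f"%((yaw-phi)/.12))
E
python3 -m inch '[[0,0,0,0,0,0.91],[0,0,0,0,0,0.91],[0,0,0,0,0,0.91],[0,0,0,0,0,0.91],[0,0,0,0,0,0.91]]' -1 5
python3 -m inch '[[0,0,0,0,0,0.91],[0,0,0,0,0,0.91],[0,0,0,0,0,0.91],[0,0,0,0,0,0.9],[0,0,0,0,0,0]]'
python3 -c "
from h import *
go(-135,12,.15)"
```

```text
time: 0.62
ee_pos: [0.1726, 0.6007, 0.4045]
eef_rot: [0.404, 0.915, -0.0, 0.0]
ft_force: [-0.3, 0.9, -0.1]
width: 0.0616
grip_force: 0.0
time: 1.03
ee_pos: [0.1725, 0.6007, 0.4046]
eef_rot: [0.592, 0.806, -0.0, 0.0]
ft_force: [-0.3, -1.5, -0.4]
width: 0.0282
grip_force: 0.0
t 1.03 now x -296.5 y 653.8 tipz 0.2226 yaw 0.142 tilt [-0. -0.] w 0.028 F [-0.3 -1.5 -0.4]
 units [-16.45   1.73   1.82] turn z -0.07
```

```bash
for i in 1; do
python3 -m inch '[[-0.8,0.2,0,0,0,0],[-0.8,0.2,0,0,0,0],[-0.8,0.2,0,0,0,0],[-0.8,0.2,0,0,0,0],[-0.8,0.2,0,0,0,0]]' >/dev/null
python3 -m inch '[[-0.8,0.15,0,0,0,0],[-0.8,0.15,0,0,0,0],[-0.8,0.15,0,0,0,0],[-0.8,0.15,0,0,0,0],[-0.8,0.15,0,0,0,0]]' >/dev/null
python3 -m inch '[[-0.8,0,0,0,0,0],[-0.8,0,0,0,0,0],[-0.8,0,0,0,0,0],[-0.8,0,0,0,0,0],[-0.8,0,0,0,0,0]]' >/dev/null
python3 -m inch '[[-0.8,0,0,0,0,0],[-0.8,0,0,0,0,0],[-0.8,0,0,0,0,0],[-0.8,0,0,0,0,0],[0,0,0,0,0,0]]'
done
python3 -c "
from h import *
go(-135,12,.1)"
```

```text
time: 2.7
ee_pos: [0.4254, 0.0373, 0.4051]
eef_rot: [0.591, 0.807, 0.0, 0.001]
ft_force: [-0.1, -0.6, -0.4]
width: 0.0005
grip_force: 0.0
t 2.70 now x -138.2 y 56.9 tipz 0.2231 yaw 0.143 tilt [ 0.001 -0.   ] w 0.001 F [-0.1 -0.6 -0.4]
 units [-1.12 -0.09  3.08] turn z -0.05
```

```bash
python3 -m inch '[[-0.56,-0.04,0.6,0,0,-0.03],[-0.56,-0.04,0.6,0,0,-0.03],[0,0,0.6,0,0,0],[0,0,0.6,0,0,0],[0,0,0.6,0,0,0]]'>/dev/null
python3 -m inch '[[0,0,0.3,0,0,0],[0,0,0.3,0,0,0],[0,0,0.2,0,0,0],[0,0,0.1,0,0,0],[0,0,0,0,0,0]]'
python3 -c "
from h import *
go(-105,12,.066)"
```

```text
time: 3.53
ee_pos: [0.4349, -0.0006, 0.2483]
eef_rot: [0.586, 0.81, -0.0, -0.0]
ft_force: [-0.8, 0.0, 0.6]
width: 0.0009
grip_force: 0.0
t 3.53 now x -134.9 y 18.0 tipz 0.0663 yaw 0.156 tilt [-0.001 -0.   ] w 0.001 F [-0.8  0.   0.6]
 units [-0.26  0.72  0.01] turn z 0.05
```

```bash
python3 -m inch '[[-0.08,0,0,0,0,0],[-0.07,0,0,0,0,0],[-0.015,0.08,0,0,0,0],[-0.015,0.08,0,0,0,0],[-0.015,0.08,0,0,0,0]]'
python3 -m inch '[[-0.015,0.08,0,0,0,0],[-0.015,0.08,0,0,0,0],[-0.015,0.08,0,0,0,0],[-0.015,0.08,0,0,0,0],[-0.015,0.08,0,0,0,0]]'
python3 - <<'E'
from h import *
go(-105,12,.066)
a=cam("top")["pixels"][138:288,205:355,::-1]
b=cam("scene")["pixels"][190:290,240:340,::-1]
cv2.imwrite("pics/n1.png",np.hstack([cv2.resize(a,(400,400),interpolation=2),cv2.resize(b,(400,400),interpolation=2)]))
E
```

```text
time: 3.95
ee_pos: [0.4472, -0.005, 0.2491]
eef_rot: [0.587, 0.81, 0.0, 0.0]
ft_force: [0.6, 0.6, -0.5]
width: 0.0004
grip_force: 0.0
time: 4.37
ee_pos: [0.4631, -0.003, 0.2487]
eef_rot: [0.587, 0.81, -0.0, -0.0]
ft_force: [-0.7, 0.2, 0.2]
width: 0.0005
grip_force: 0.2
t 4.37 now x -107.6 y 11.1 tipz 0.0667 yaw 0.154 tilt [-0. -0.] w 0.000 F [-0.7  0.2  0.2]
 units [0.01 0.07 0.02] turn z 0.03
```

View pics/n1.png

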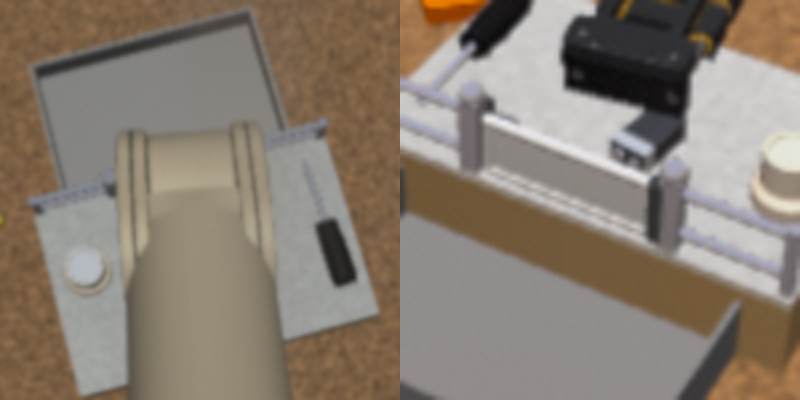

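The arm hides the cell in the top view. The scene view shows it just ahead of the gripper: front top corners at crop (615,133) and (653,146), back right top corner about (686,117).

Run:
```python
from h import *
c,n=np.cos(A),np.sin(A)
for u,v in[(615,133),(653,146),(686,117)]:
    d=back("scene",(240+(u-400)/4-.375,190+v/4-.375),.0775)[:2]-S
    print((np.array([c*d[0]+n*d[1],-n*d[0]+c*d[1]])*1e3).round(1))
```

```text
[-58.4   0.8]
[-59.6  26.7]
[-94.6  31.8]
```

Run:
```python
from h import *
im=cam("scene")["pixels"][200:250,270:330,::-1]
k=12;g=cv2.resize(im,None,fx=k,fy=k,interpolation=cv2.INTER_CUBIC)
g2=g.copy()
c,n=np.cos(A),np.sin(A)
def box(cx,cy,ya,col):
    P=[]
    for z in(.06,.0775):
        for sx,sy in((1,1),(1,-1),(-1,-1),(-1,1)):
            x=cx+np.cos(ya)*23*sx-np.sin(ya)*13.25*sy;y=cy+np.sin(ya)*23*sx+np.cos(ya)*13.25*sy
            P.append([S[0]+(c*x-n*y)/1e3,S[1]+(n*x+c*y)/1e3,z])
    p=((proj("scene",np.array(P))-[270,200]+.5)*k).astype(int)
    for i in range(4):
        for a,b in((i,(i+1)%4),(i+4,(i+1)%4+4),(i,i+4)):cv2.line(g2,tuple(map(int,p[a])),tuple(map(int,p[b])),col,1)
box(-82,15,0,(0,0,255));box(-70,14,.1,(0,255,0))
cv2.imwrite("pics/n2.png",g2)
```

```text
(no output)
```

View pics/n2.png

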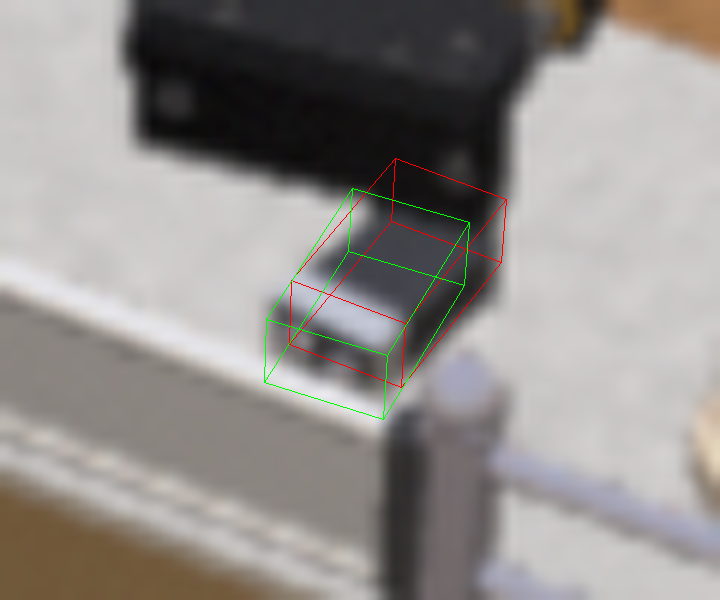

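Run:
```python
from h import *
c,n=np.cos(A),np.sin(A)
for u,v,z in[(278,343,.06),(388,388,.06),(490,300,.06),(400,335,.0775),(272,300,.0775)]:
    d=back("scene",(270+u/12-.5,200+v/12-.5),z)[:2]-S
    print((np.array([c*d[0]+n*d[1],-n*d[0]+c*d[1]])*1e3).round(1))
```

```text
[-58.1  -0.4]
[-57.4  25.9]
[-92.9  31.5]
[-55.3  28.8]
[-51.5   1.1]
```

```bash
python3 -m inch '[[-0.015,0.08,0,0,0,0],[-0.015,0.08,0,0,0,0],[-0.015,0.08,0,0,0,0],[-0.015,0.08,0,0,0,0],[-0.015,0.08,0,0,0,0]]'
python3 -c "
from h import *
go(-90,12,.066)"
python3 -m inch '[[0,-0.1,0,0,0,0],[0,-0.3,-0.6,0,0,0],[0,-0.3,-0.8,0,0,0],[0,-0.3,-0.8,0,0,0],[0,0,-0.8,0,0,0]]' 0.55 5
python3 - <<'E'
from h import *
go(-90,12,.066)
im=cam("scene")["pixels"][190:250,265:335,::-1]
cv2.imwrite("pics/n3.png",cv2.resize(im,None,fx=10,fy=10,interpolation=2))
E
```

```text
time: 5.03
ee_pos: [0.4793, -0.0008, 0.2487]
eef_rot: [0.587, 0.81, 0.0, 0.0]
ft_force: [-0.5, -0.2, 1.5]
width: 0.0001
grip_force: 0.2
t 5.03 now x -91.2 y 10.6 tipz 0.0667 yaw 0.154 tilt [0. 0.] w 0.000 F [-0.5 -0.2  1.5]
 units [0.03 0.03 0.02] turn z 0.03
time: 5.45
ee_pos: [0.439, -0.0149, 0.3696]
eef_rot: [0.588, 0.809, -0.0, -0.001]
ft_force: [0.7, 1.0, -0.3]
width: 0.0257
grip_force: 0.0
t 5.45 now x -133.2 y 3.2 tipz 0.1876 yaw 0.152 tilt [-0.001  0.   ] w 0.026 F [ 0.7  1.  -0.3]
 units [0.05 1.11 3.04] turn z 0.02
```

View pics/n3.png

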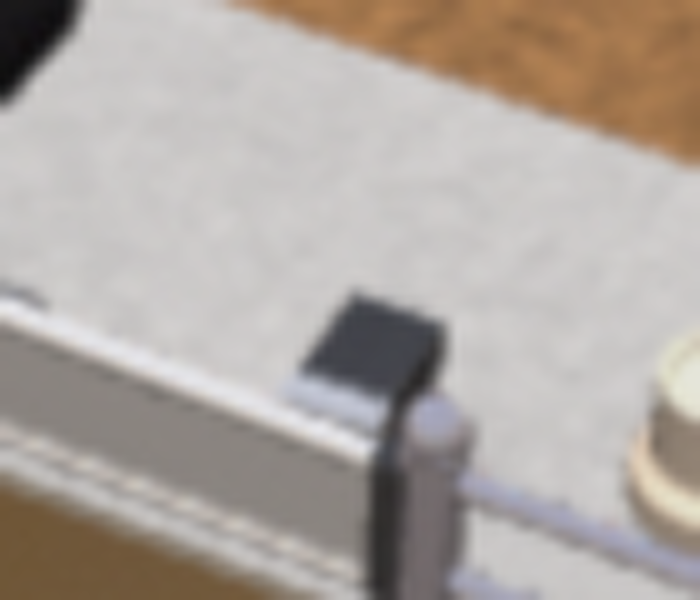

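The cell now sits just before the gate. Its back top corners are at crop (355,293) and (445,323), its front left top corner is about (287,390), and its front right is about (390,415).

Run:
```python
from h import *
c,n=np.cos(A),np.sin(A)
for u,v,z in[(355,293,.0775),(445,323,.0775),(287,388,.0775),(388,418,.0775)]:
    d=back("scene",(265+u/10-.5,190+v/10-.5),z)[:2]-S
    print((np.array([c*d[0]+n*d[1],-n*d[0]+c*d[1]])*1e3).round(1))
```

```text
[-80.6   7.6]
[-81.9  32.3]
[-40.5  10.1]
[-43.3  36.4]
```

```bash
python3 -m inch '[[0,0,0,0,0,0.42],[0,0,0,0,0,0.42],[0,0,0,0,0,0],[0,0,0,0,0,0],[0,0,0,0,0,0]]' 0.5 5
python3 -c "
from h import *
go(-57,22,.12,.05)"
```

```text
time: 5.97
ee_pos: [0.4407, -0.0134, 0.3684]
eef_rot: [0.626, 0.78, -0.0, -0.0]
ft_force: [0.1, 0.2, 0.1]
width: 0.063
grip_force: 0.0
t 5.97 now x -131.3 y 4.4 tipz 0.1864 yaw 0.055 tilt [-0. -0.] w 0.063 F [0.1 0.2 0.1]
 units [0.34 1.88 1.66] turn z 0.04
```

```bash
python3 -m inch '[[0.08,0.47,0,0,0,0],[0.08,0.47,0,0,0,0],[0.08,0.47,0.3,0,0,0],[0.08,0.47,0.3,0,0,0],[0.02,0,0.3,0,0,0]]'
python3 -m inch '[[0,0,0.3,0,0,0],[0,0,0.3,0,0,0],[0,0,0.16,0,0,0],[0,0,0,0,0,0],[0,0,0,0,0,0]]'
python3 - <<'E'
from h import *
go(-57,22,.066,.05)
im=cam("scene")["pixels"][160:260,230:360,::-1]
cv2.imwrite("pics/n4.png",cv2.resize(im,None,fx=6,fy=6,interpolation=2))
E
```

```text
time: 6.38
ee_pos: [0.5136, 0.0179, 0.3319]
eef_rot: [0.625, 0.78, -0.0, 0.001]
ft_force: [0.2, 0.5, -0.0]
width: 0.0651
grip_force: 0.0
time: 6.8
ee_pos: [0.5112, 0.0158, 0.3024]
eef_rot: [0.627, 0.779, 0.0, -0.0]
ft_force: [-0.0, 1.1, 0.8]
width: 0.0651
grip_force: 0.0
t 6.80 now x -57.0 y 21.8 tipz 0.1204 yaw 0.053 tilt [-0.  0.] w 0.065 F [-0.   1.1  0.8]
 units [0.01 0.   1.36] turn z 0.02
```

View pics/n4.png

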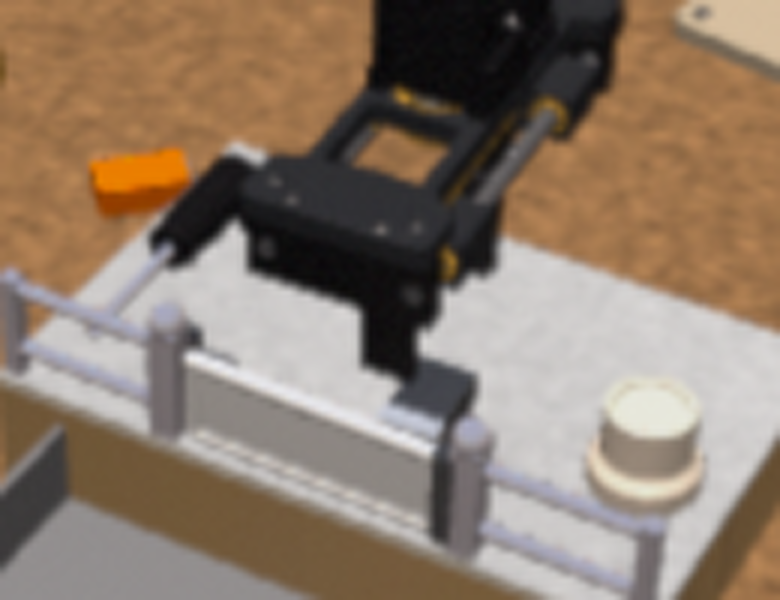

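The front finger tip is visible at crop (365,368)–(412,378), above the strip between the cell and the gate. I'll check its position numerically before lowering.

Run:
```python
from h import *
c,n=np.cos(A),np.sin(A)
for u,v,z in[(363,368,.1204),(412,380,.1204),(420,360,.0775),(475,377,.0775),(383,412,.0775),(437,430,.0775)]:
    d=back("scene",(230+u/6-.5,160+v/6-.5),z)[:2]-S
    print((np.array([c*d[0]+n*d[1],-n*d[0]+c*d[1]])*1e3).round(1))
```

```text
[-16.6  13. ]
[-20.   32.8]
[-77.6   7.8]
[-79.6  32.5]
[-41.1  10.1]
[-42.5  34.1]
```

```bash
python3 -m inch '[[0,0,0.35,0,0,0],[0,0,0.35,0,0,0],[0,0,0.35,0,0,0],[0,0,0.2,0,0,0],[0,0,0.1,0,0,0]]'
python3 -m inch '[[-0.01,0.08,0,0,0,0],[-0.01,0.08,0,0,0,0],[-0.01,0.08,0,0,0,0],[-0.01,0.08,0,0,0,0],[-0.01,0.08,0,0,0,0]]'
python3 -m inch '[[-0.012,0.09,0,0,0,0],[-0.012,0.09,0,0,0,0],[-0.012,0.09,0,0,0,0],[-0.012,0.09,0,0,0,0],[-0.012,0.09,0,0,0,0]]'
python3 - <<'E'
from h import *
go(0,20,.066,.05)
im=cam("scene")["pixels"][160:260,230:360,::-1]
cv2.imwrite("pics/n5.png",cv2.resize(im,None,fx=6,fy=6,interpolation=2))
E
```

```text
time: 7.32
ee_pos: [0.5113, 0.0161, 0.2479]
eef_rot: [0.627, 0.779, -0.0, -0.0]
ft_force: [0.3, 0.1, 0.5]
width: 0.0656
grip_force: 0.0
time: 7.73
ee_pos: [0.5275, 0.0178, 0.2486]
eef_rot: [0.627, 0.779, -0.0, -0.001]
ft_force: [-7.1, 1.0, 3.0]
width: 0.0653
grip_force: 2.9
time: 8.15
ee_pos: [0.5454, 0.0188, 0.2482]
eef_rot: [0.627, 0.779, -0.001, -0.001]
ft_force: [-4.8, -1.4, 1.1]
width: 0.065
grip_force: 2.3
t 8.15 now x -22.8 y 19.2 tipz 0.0662 yaw 0.053 tilt [-0.002 -0.   ] w 0.065 F [-4.8 -1.4  1.1]
 units [-0.01  0.57  0.  ] turn z 0.03
```

View pics/n5.png

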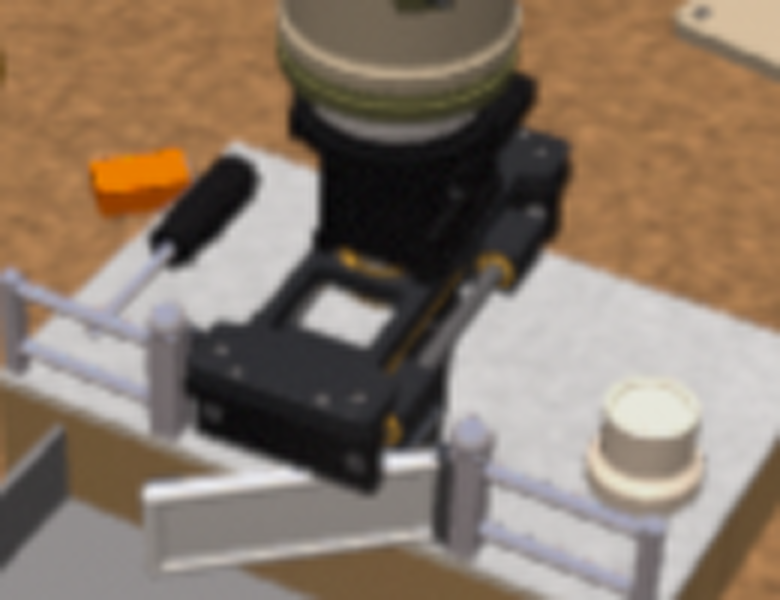

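The gate is opening with the finger inside it, free edge at (150,500), and the cell is hidden behind the gripper. I'll carry on pushing.

```bash
python3 -m inch '[[-0.012,0.09,0,0,0,0],[-0.012,0.09,0,0,0,0],[-0.012,0.09,0,0,0,0],[-0.012,0.09,0,0,0,0],[-0.012,0.09,0,0,0,0]]'
python3 -m inch '[[-0.012,0.09,0,0,0,0],[-0.012,0.09,0,0,0,0],[-0.012,0.09,0,0,0,0],[-0.012,0.09,0,0,0,0],[-0.012,0.09,0,0,0,0]]'
python3 - <<'E'
from h import *
go(25,20,.066,.05)
im=cam("scene")["pixels"][180:310,200:360,::-1]
cv2.imwrite("pics/n6.png",cv2.resize(im,None,fx=4.5,fy=4.5,interpolation=2))
E
```

```text
time: 8.62
ee_pos: [0.564, 0.0204, 0.2484]
eef_rot: [0.627, 0.779, -0.0, 0.0]
ft_force: [-4.2, -2.4, 0.2]
width: 0.0654
grip_force: 1.7
time: 9.03
ee_pos: [0.5822, 0.0221, 0.2484]
eef_rot: [0.627, 0.779, 0.0, 0.0]
ft_force: [-3.4, -1.4, -0.1]
width: 0.0653
grip_force: 1.4
t 9.03 now x 14.1 y 16.5 tipz 0.0664 yaw 0.053 tilt [0. 0.] w 0.065 F [-3.4 -1.4 -0.1]
 units [0.07 0.28 0.01] turn z 0.03
```

View pics/n6.png

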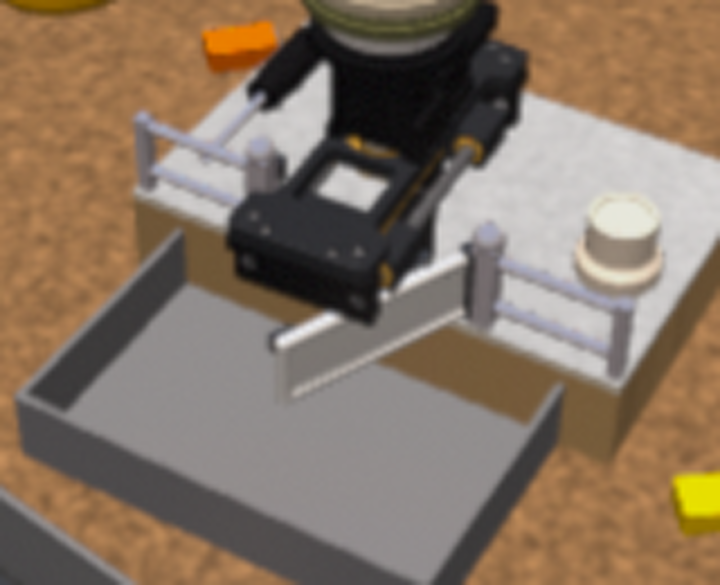

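```bash
python3 -m inch '[[-0.01,0.09,0,0,0,0],[-0.01,0.09,0,0,0,0],[-0.01,0.09,0,0,0,0],[-0.01,0.09,0,0,0,0],[-0.01,0.09,0,0,0,0]]'
python3 -m inch '[[-0.005,0.05,0,0,0,0],[0,0,0,0,0,0],[0,0,0,0,0,0],[0,0,0,0,0,0],[0,0,0,0,0,0]]'
cat > tub.py <<'E'
from h import *
def tub():
  c,n=np.cos(A),np.sin(A)
  for nm in("scene","top"):
    im=cam(nm)["pixels"];o=cv2.imread(f"pics/{nm}0.png")[:,:,::-1]
    L=[(8,-112),(8,112),(146,112),(146,-112)]
    q=proj(nm,np.array([[S[0]+(c*x-n*y)/1e3,S[1]+(n*x+c*y)/1e3,.006] for x,y in L]))
    m=np.zeros(im.shape[:2],np.uint8);cv2.fillConvexPoly(m,q.round().astype(int),1)
    d=((np.abs(im.astype(int)-o).max(2)>25)&(m>0)).astype(np.uint8)
    k,_,st,ce=cv2.connectedComponentsWithStats(d)
    for i in range(1,k):
        if st[i,4]<15: continue
        p=back(nm,ce[i],.012)[:2]-S
        print(nm,"area",st[i,4],"px",ce[i].round(),"stand",(np.array([c*p[0]+n*p[1],-n*p[0]+c*p[1]])*1e3).round(),"rgb",im[_==i].mean(0).round())
E
python3 -c "
from tub import *
go(30,15,.066,.05);tub()"
```

```text
time: 9.5
ee_pos: [0.6002, 0.0241, 0.2484]
eef_rot: [0.627, 0.779, 0.0, 0.0]
ft_force: [-1.2, -2.4, 0.6]
width: 0.065
grip_force: 1.0
time: 9.92
ee_pos: [0.6019, 0.024, 0.2485]
eef_rot: [0.627, 0.779, 0.0, 0.0]
ft_force: [1.2, -2.2, 0.2]
width: 0.0656
grip_force: 1.0
t 9.92 now x 33.8 y 15.3 tipz 0.0665 yaw 0.053 tilt [0.001 0.   ] w 0.066 F [ 1.2 -2.2  0.2]
 units [-0.   -0.1   0.01] turn z 0.02
scene area 102 px [265. 257.] stand [ 23. -31.] rgb [119. 116. 114.]
scene area 234 px [279. 272.] stand [49. 22.] rgb [87. 87. 90.]
top area 817 px [268. 189.] stand [49. -1.] rgb [126. 118. 102.]
top area 61 px [249. 166.] stand [128.  33.] rgb [159. 146. 124.]
top area 148 px [227. 176.] stand [115. 100.] rgb [121. 112.  96.]
top area 31 px [289. 196.] stand [ 13. -53.] rgb [146. 146. 141.]
```

Run:
```python
from h import *
im=cam("scene")["pixels"].astype(int)
g=im.mean(2)
for v in range(244,296,2): print(v," ".join("%3d"%x for x in g[v,236:308:2]))
```

```text
244  59  65 117 141 128  62  29  41  12  14  13  17  15  25  24  27  33  45  53  50  45  28  66  37  29 114 223 222 177 121 115 116 116 107  62 106
246  64 117 142 144 143 112  28  14  11  14  12  11  14  13  17  23  26  30  30  31  26  32  78  41  74 219 195 131 115 117 116 116 117 105  63 107
248 110 142 143 143 143 142 134  88  49  23  14  12  13  17  15  17  17  19  25  26  24  29  75  47 143 147 109 115 115 116 116 116 118 122  69 107
250 143 144 144 143 143 144 143 142 139 115  82  38  19  16  17  16  18  20  21  21  21  49 114  87 116 115 116 116 116 116 116 138 168 141  86 107
252 144 143 143 143 143 143 142 143 143 142 142 133 101  64  30  21  18  20  35  52  26  60 121 115 116 115 115 115 117 124 149 156 112 127 132 120
254 143 143 143 143 143 143 142 143 143 143 142 143 143 140 130  61  66  39  24  28  24  50 113 116 115 116 116 118 145 176 118  89  88  92 110 119
256 144 143 143 142 143 142 143 143 143 143 142 143 142 120  94 167 223 162  64  37  27  74 115 115 117 117 139 165 133  92  87  87  88  88  88  89
258 143 143 143 143 143 144 144 142 143 143 143 143 142  71 190 
[... 2047 characters left out ...]
 141 143 143 142 142 142 142 142 143 143 142 143 143 143 143 142 142 142 143 143 142 143 143 143 143 143 143
288  76  75  76  76  83 111 130 142 142 143 142 141 142 142 142 142 143 142 143 142 143 143 142 143 143 143 143 143 143 142 142 143 144 142 143 144
290  76  75  75  76  77  77  80  95 126 140 141 141 142 142 142 142 142 142 142 142 143 143 142 142 143 142 142 143 143 143 143 143 144 143 142 143
292  75  76  76  77  77  77  77  77  81  96 126 140 142 142 142 142 142 143 143 143 143 142 143 142 142 143 143 143 143 143 142 143 143 142 143 124
294  76  76  77  76  77  76  77  78  78  77  80  95 121 138 141 142 143 142 143 144 143 143 143 144 142 143 143 143 143 143 143 143 143 144 138  78
```

The scene image shows the cell lying on the tub floor near (280,272). I'll back out so the gate closes against the finger, then lift clear.

```bash
python3 -m inch '[[0.01,-0.2,0,0,0,0],[0.01,-0.2,0,0,0,0],[0.01,-0.2,0,0,0,0],[0.01,-0.2,0,0,0,0],[0.01,-0.2,0,0,0,0]]'
python3 -m inch '[[0.01,-0.2,0,0,0,0],[0.01,-0.2,0,0,0,0],[0.01,-0.2,0,0,0,0],[0.01,-0.3,0,0,0,0],[0.01,-0.3,0,0,0,0]]'
python3 -m inch '[[0,-0.2,-0.2,0,0,0],[0,0,-0.6,0,0,0],[0,0,-0.8,0,0,0],[0,0,-0.8,0,0,0],[0,0,-0.8,0,0,0]]'
python3 -m inch '[[0,-0.5,-0.5,0,0,0],[0,-0.5,0,0,0,0],[0,0,0,0,0,0],[0,0,0,0,0,0],[0,0,0,0,0,0]]'
python3 - <<'E'
from tub import *
go(0,0,.2);tub()
a=cam("scene")["pixels"].astype(int);o=cv2.imread("pics/scene0.png")[:,:,::-1].astype(int)
d=np.abs(a-o).max(2)
for nm,(u0,u1,v0,v1) in dict(gate=(258,302,216,246),socket=(326,350,222,246),driver=(240,274,185,215)).items(): print(nm,(d[v0:v1,u0:u1]>30).sum())
E
```

```text
time: 10.48
ee_pos: [0.5612, 0.0173, 0.2483]
eef_rot: [0.627, 0.779, 0.0, -0.0]
ft_force: [-0.1, -2.6, 0.4]
width: 0.0651
grip_force: 1.1
time: 10.9
ee_pos: [0.5141, 0.0097, 0.2482]
eef_rot: [0.626, 0.779, 0.0, -0.0]
ft_force: [-0.3, -0.0, -0.8]
width: 0.0654
grip_force: 0.0
time: 11.32
ee_pos: [0.5064, 0.0078, 0.3777]
eef_rot: [0.627, 0.779, 0.0, -0.0]
ft_force: [0.3, 0.2, 0.9]
width: 0.0652
grip_force: 0.0
time: 11.73
ee_pos: [0.468, -0.0005, 0.3961]
eef_rot: [0.626, 0.78, 0.0, -0.0]
ft_force: [-0.2, 1.2, -0.3]
width: 0.0653
grip_force: 0.0
t 11.73 now x -102.3 y 12.7 tipz 0.2141 yaw 0.054 tilt [0.    0.001] w 0.065 F [-0.2  1.2 -0.3]
 units [-0.46  2.54  0.35] turn z -0.80
scene area 239 px [279. 272.] stand [48. 22.] rgb [89. 88. 93.]
top area 2050 px [273. 183.] stand [ 61. -18.] rgb [160. 149. 126.]
top area 54 px [260. 162.] stand [133.   1.] rgb [126. 117. 101.]
gate 82
socket 0
driver 0
```

Run:
```python
from h import *
a=cam("scene")["pixels"].astype(int);o=cv2.imread("pics/scene0.png")[:,:,::-1].astype(int)
m=np.abs(a-o).max(2)>30
ys,xs=np.nonzero(m[216:256,255:306]); print("gate diff u",xs.min()+255,xs.max()+255,"v",ys.min()+216,ys.max()+216)
print("gate lower",m[232:256,255:306].sum(), "left edge", m[216:256,255:290].sum())
```

```text
gate diff u 293 305 v 216 230
gate lower 0 left edge 0
```

The gate looks exactly as it did at the start. The only change in that region is where the cell used to be.

```bash
python3 -c "
from bench import job
print(job.close_job())"
```

```text
the job is handed in; nothing more can be done
None
```

I pushed the cell through the held-open gate into the tub and handed the job in (no verdict came back). At the last look the cell lay in the tub, the gate was shut, the socket and screwdriver hadn't moved, and the arm was clear; I didn't re-check the bench items.

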